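Weigh a glaze tub on the hand scale

ROBOT

A 6-joint arm with a two-finger parallel gripper is mounted at the origin on the work surface. World frame = base frame: x ahead of the robot, y to its left, z up, the work surface at z = 0. Lengths are in m, angles in rad, forces in N, time in s.
With the tool pointing down it reaches from about 0.225 to 0.875 m from the base axis. Payload 3.4 kg.
Tool frame: the origin (TCP) lies midway between the tips of the shut fingers; the grasp point (between the pads) lies 19 mm behind it; z points along the fingers, y is the direction in which the jaws open and shut (so a half turn about z gives the same grasp; the last joint's range is limited). The gripper opens to 85 mm and grips with 20 to 120 N. Pads are 22 mm wide; open, the fingers measure 114 mm over their backs; the gripper's body (76 mm by 85 mm) begins 54 mm behind the grasp point. The pads swing forward as they close: fully open they stand 13 mm farther back than shut.
Start: joints at [1.172, 0.276, 1.505, -0, 1.361, -0.121], TCP at [0.158, 0.553, 0.231] pointing down, gripper open.
Joint ranges: [-2.89, 2.89], [-0.75, 2.08], [0.22, 2.7], [-1.18, 4.32], [0.11, 2.71], [-2.7, 2.7]. Speed limits (rad/s): [2.57, 2.57, 3.14, 3.14, 3.14, 3.14].

INTERFACE

Orientations are given as a unit quaternion [w, x, y, z].
In Python, from plant import r gives the robot as it stands.
- The arm moves only by the tool jog_arm, never from a script. Its argument "deltas" is a list of rows, each a list of 7 numbers: the finger opening in mm, from 0 to 85.4, then the shift along the world's x, y, z in mm, then the turn, a rotation vector about the world's x, y, z in degrees. A call has 1 to 20 rows; each row shifts and turns the commanded pose from where the row before left it; what a row does not reach is not made up. A row lasts 1/10 s, in which the tool goes at most 50 mm and 8.59 degrees, less where a joint would pass 70% of its speed; a pose out of reach is approached as far as the arm can. A call is refused whole if a number of a shift passes 50 or a number of a turn 8.59, either way. A call with a gripper value outside its range is refused whole. The fingers move at their own pace and stop on an object; the grip force is fixed at half the most. Time passes only in rows, so rows that do not move let the fingers close. It gives the time, the measured TCP pose, the force and the opening at its end, in the units of the state.
- r.sense(): the state, without advancing time (a new reading comes with each control period).
- r.grab_frame(name): name is "scene" or "top"; returns the picture (384x512x3 uint8, blue, green, red); there is no depth.
- r.camera_params(name): a dict with "intrinsics" (3x3 intrinsics, pixels), "eye" and "orientation" of the camera in the world. Camera axes: x right, y down, z forward; pixel columns grow to the right and rows downward; lengths in m; the calibration is good to about 2 mm. A picture is of the moment at which its call begins. camera_params takes no time and is no camera call.
- r.job_done(): hands the job in, once; it reports no verdict.
The state is a dict: "t": time; "joint_pos": joint angles; "joint_velocities": joint speeds; "effort": joint torques, N m; "ee_pos": TCP position; "orientation": TCP orientation; "ft_force": force on the tool from outside, world axes, zero at the start; "torque": the same for the moment, N m; "grip_width": opening from 0.0 (shut) to 1.0 (fully open).
Only numpy, scipy, OpenCV 4.12 (cv2) and the standard library are available. Lean on these libraries where they do the work, as an engineer would, in place of code of your own. Each camera call takes 0.05 s, during which the arm holds its last target.

TASK

Weigh the glaze tub that has the arched handle: take the spring hand scale from its stand, catch the tub's handle on the hook, lift until the tub hangs clear of the bench and hold it still there for two seconds so that I can read the pointer. Then set the tub down gently on the ware board, in the gap between the two bowls, unhook the scale and hang it back in its stand. Do not let the tub swing far or drop, do not drop the scale, and leave everything else where it is.

Things in the scene. Friction and masses are not known exactly. Their poses are not given: they have to be found in the camera images.
- scale_bar (a point): Centre of the wooden T-bar grip of the loose hand scale (0.25 kg), upright, z up. Bar 110 mm long in y, 18 wide in x, 20 high. Below hang a steel neck 10 mm thick (to 28 mm below this point), a tube 28 mm thick (to 102 mm below) and a hook. It starts in the stand, bar on both saddles, axes as the stand's within 1 mm and 0.015 rad.
- hook_mouth (a point): Steel J-hook of 6 mm wire under the tube, rigid sideways, in the scale's x-z plane. This point: straight under the bar's centre, 124 mm below it with no load, where a handle enters freely, from the +x side only. Hook's tip at x = 19 mm, top 13 mm below this point; back at x = -18 mm; lowest wire 39 mm below, at x = 0; shank's end 13 mm above. A caught handle lies 30.5 mm below this point.
- scale_hook (a joint): Downward travel of the hook and its brass pointer out of the tube, 0 to 0.045 m; the spring gives 400 N per m (the hook alone reads about 0.001).
- stand_rest (a point): Where the centre of the scale's T-bar belongs in its stand, 188 mm above the bench, y along the bar. The bar lies on two saddles at y = 42 and -42 mm, each 52 mm long in x and 8 mm thick; their floors are 10 mm below this point, with lips 12 mm high at both ends (40 mm clear between them). The hook's open side faces +x.
- stand: The scale's fixed steel stand: base plate 130 (x) x 150 (y) x 10 mm, two posts (14 x 8 mm) at y = 42 and -42 mm carrying the saddles, 190 mm high in all. Origin under the plate's centre, z up. Scale and hook hang between the posts; it is open to both x sides, so the scale, raised 15 mm or more, can be carried out or in along x.
- tub: The glaze tub: closed steel tub with grey lid, about 0.4 to 0.8 kg, 110 mm across the lid, 90 mm across the base, 75 mm high to the lid's top. Origin at the centre of its underside, z up. The only tub with a handle: a fixed upright arch of 5 mm steel wire in its y-z plane, 118 mm wide, straight and level along y for 30 mm at its top.
- tub_handle (a point): Middle of the top of the tub's arched handle, on the axis of the wire, 128 mm above the tub's underside and 53 mm above its lid. The wire runs along y here.
- board_mid (a point): Middle of the top face of the ware board, a fixed plank 460 (x) x 180 (y) x 18 mm thick; z up, its top is 18 mm above the bench. The gap for the tub is here, between the two bowls, whose centres stand about 155 mm to either side along x.
- bowl_near: Clay bowl on the board, 104 mm wide, 48 mm high, at x of about -155 mm from the middle; origin at its underside. Not to be disturbed.
- bowl_far: Clay bowl on the board, 110 mm wide, 52 mm high, at x of about +155 mm from the middle; origin at its underside. Not to be disturbed.
- bowl_c: Clay bowl 108 mm wide, 55 mm high, standing beyond the stand; origin at its underside. Not to be disturbed.
- plain_tub: Tub like the other but smaller (96 mm across, 66 mm high) and without a handle; origin at its underside. Not to be disturbed.
- mug: Clay mug 76 mm wide, 85 mm high; origin at its underside. Not to be disturbed.
- stick: Flat wooden throwing stick, 188 mm long in y, 12 mm thick, lying in front of the stand; origin at its underside. Not to be disturbed.
- rib: Flat wooden rib, 110 x 55 mm, 9 mm thick; origin at its underside. Not to be disturbed.
There are look-alikes about, which are no part of the job. What is shaped like the stand but purple is not meant.

How it is judged:
On the way, in this order (a step that is already met when the one before it is completed fails the run):
1. the tub hangs on the scale's hook, at least 5 mm clear of the bench and off the board, upright and still (below 0.03 m/s, 0.4 rad/s) for 1.5 s (height (world z) of tub above 0.005 m and contact force between tub and board below 0.1 N and contact force between scale and tub above 2 N and value of joint scale_hook above 0.007 m and angle between tub's own z axis and vertical below 0.2 rad and contact force between the fingers and tub below 0.1 N and linear speed of tub below 0.03 m/s and angular speed of tub below 0.4 rad/s), for 1.5 s.
2. the tub stands on the ware board in the gap between the bowls, off the hook (z of tub in the frame of board_mid between -0.004 and 0.004 m and y of tub in the frame of board_mid between -0.045 and 0.045 m and x of tub in the frame of board_mid between -0.06 and 0.06 m and angle between tub's own z axis and vertical below 0.05 rad and linear speed of tub below 0.02 m/s and contact force between scale and tub below 0.1 N), for 0.2 s.
At the end, for the whole second after the job is handed in: The tub stands upright and at rest, off the hook, on the ware board between the bowls (centre within 45 mm of the board's centre line, 60 mm of its middle lengthwise); the scale hangs upright and at rest in its stand, its bar within 16 mm of its place and along the saddles (all of step 2 and distance between scale_bar and stand_rest below 0.016 m and angle between scale_bar's own z axis and vertical below 0.15 rad and angle between the y axis of scale_bar and the y axis of stand_rest, either way round below 0.25 rad and linear speed of scale below 0.03 m/s); the robot touches nothing.
It fails at once if another thing was pushed more than 20 mm or toppled (distance of any of bowl_near, bowl_far, bowl_c, plain_tub, mug, stick, rib from where it was at the start of the episode above 0.02 m or angle between any of bowl_near, bowl_far, bowl_c, plain_tub, mug, stick, rib's own z axis and vertical above 0.4 rad).
It fails at once if the tub tipped or swung beyond about 25 degrees (angle between tub's own z axis and vertical above 0.45 rad).
It fails at once if the tub was dropped or banged down (more than 40 N on the board or bench) (contact force between tub and board above 40 N or contact force between tub and table above 40 N).
It fails at once if the scale was dropped (height (world z) of scale_bar below 0.13 m).
It also fails if it takes over 72 s, if anything falls off the work surface, if the arm or the gripper's body presses on something with over 40 N, if the wrist force passes 120 N, or if a joint passes its speed limit or range.

## Working session

There is one attempt and no reset: what is moved stays moved. The work goes in short steps, Python scripts to look and compute and a tool call to move; the robot and the scene stay as the last step left them, time stands still between calls to the robot, and variables do not carry over. Pictures are saved under pics/ and viewed, and the job is handed in when it is done.

Besides the shell and the picture viewer there is one more tool, called after "Request:" as a command line: name --pt "numbers of a row" for each row, then --argument value for the rest. jog_arm: Moves the arm, as the interface text tells. Its arguments: {"type":"object","properties":{"deltas":{"type":"array","items":{"type":"array","items":{"type":"number"}}}},"required":["deltas"]}

```bash
ls; mkdir -p pics
python3 - <<'E'
from plant import r
import cv2
for n in("scene","top"):
    cv2.imwrite(f"pics/{n}0.png",r.grab_frame(n)); print(n,r.camera_params(n))
print(r.sense())
E
```

```text
pics
scene {'intrinsics': array([[427.83223311,   0.        , 256.74610903],
       [  0.        , 427.83223311, 190.56450243],
       [  0.        ,   0.        ,   1.        ]]), 'eye': array([1.46399473, 0.72327824, 0.95662155]), 'orientation': array([-0.20715178,  0.38510073,  0.79610705, -0.41832899])}
top {'intrinsics': array([[443.68989267,   0.        , 252.21381048],
       [  0.        , 443.68989267, 183.23009444],
       [  0.        ,   0.        ,   1.        ]]), 'eye': array([ 0.44657336, -0.04684296,  1.46194848]), 'orientation': array([ 0.02185761, -0.69742556,  0.71627022, -0.0087643 ])}
{'t': 0.1, 'joint_pos': array([ 1.17198820e+00,  2.76552937e-01,  1.50601183e+00,  1.35648012e-05,
        1.36073859e+00, -1.20984918e-01]), 'joint_velocities': array([ 0.00062466, -0.00124673, -0.00231518,  0.00139897, -0.00090252,
        0.00128727]), 'effort': array([ 2.34574676e-03, -4.17701375e+01, -2.46405065e+01, -3.87772673e-05,
        5.62395144e-03,  4.86076510e-05]), 'ee_pos': array([0.1575039 , 0.55250409, 0.23051204]), 'orientation': array([-2.26218261e-04,  1.38466639e-01,  9.90366729e-01, -8.24922251e-04]), 'ft_force': array([ 0.24498478, -0.97771884,  0.357287  ]), 'torque': array([-0.02182914,  0.03580815, -0.00577627]), 'grip_width': 0.9979755817309522}
```

View pics/scene0.png

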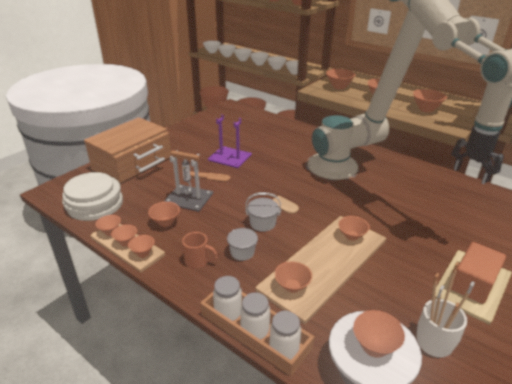

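View pics/top0.png

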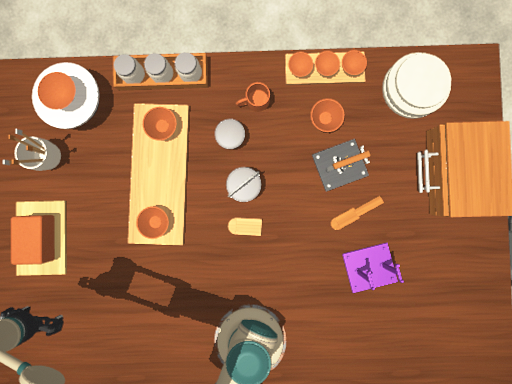

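The top view shows these candidates:
- **Stands:** the grey stand with a wooden T-bar at about (342,163), and a purple look-alike at (372,267), which I reject.
- **Tubs:** one with a handle line at (243,184), a plain one at (230,133), and jars at (127–188,68).
- **Boards:** the ware board with two bowls at (160,174), and a small board with three bowls at (327,66).

I choose the grey stand, the tub at (243,184) and the board at (160,174). Next I'll check them in close crops.

```bash
cat > h.py <<'E'
import numpy as np, cv2
from scipy.spatial.transform import Rotation as R
from plant import r
def cam(n):
    p=r.camera_params(n); q=p["orientation"]
    return p["intrinsics"],p["eye"],R.from_quat([q[1],q[2],q[3],q[0]]).as_matrix()
def ray(n,u,v):
    K,e,M=cam(n); d=M@np.linalg.solve(K,[u,v,1.]); return e,d/np.linalg.norm(d)
def onz(n,u,v,z):
    e,d=ray(n,u,v); return e+d*(z-e[2])/d[2]
def proj(n,P):
    K,e,M=cam(n); c=K@(M.T@(np.asarray(P)-e)); return c[:2]/c[2]
def crop(n,img,u0,v0,w,h,s,name):
    c=cv2.resize(img[v0:v0+h,u0:u0+w],None,fx=s,fy=s,interpolation=cv2.INTER_CUBIC); cv2.imwrite("pics/"+name,c)
    return c
E
python3 - <<'E'
from h import *
t=cv2.imread("pics/top0.png");s=cv2.imread("pics/scene0.png")
a=crop("top",t,305,125,80,75,5,"a.png");b=crop("top",t,210,110,80,100,5,"b.png")
c=crop("s",s,155,140,70,75,5,"c.png");d=crop("s",s,220,180,90,85,5,"d.png")
def pad(x):
    o=np.zeros((500,450,3),np.uint8);o[:x.shape[0],:x.shape[1]]=x;return o
m=np.vstack([np.hstack([pad(a)[:375,:400],pad(b)[:375,:400]])]);cv2.imwrite("pics/m1.png",pad(a)[:375,:400])
cv2.imwrite("pics/m1.png",m)
cv2.imwrite("pics/m2.png",np.hstack([pad(c)[:425,:350],pad(d)[:425,:450]]))
print(proj("top",[0.45,0,0]),onz("top",343,163,0.188),onz("top",243,184,.128),onz("top",160,174,.018))
E
```

```text
[246.44375713 201.68178506] [ 0.55311899 -0.28590216  0.188     ] [0.50314531 0.00490186 0.128     ] [0.54791767 0.28013493 0.018     ]
```

View pics/m1.png

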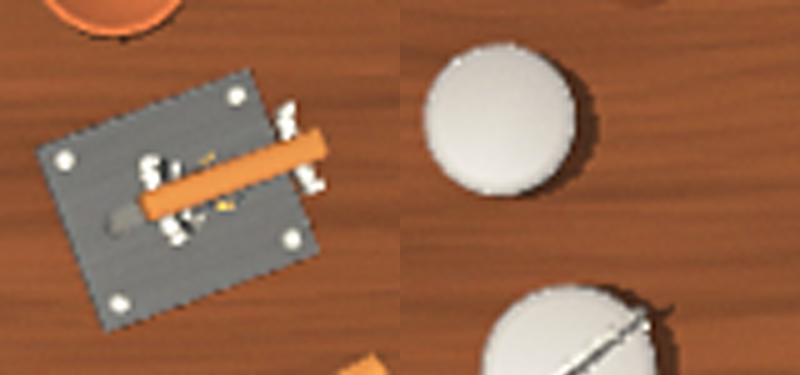

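View pics/m2.png

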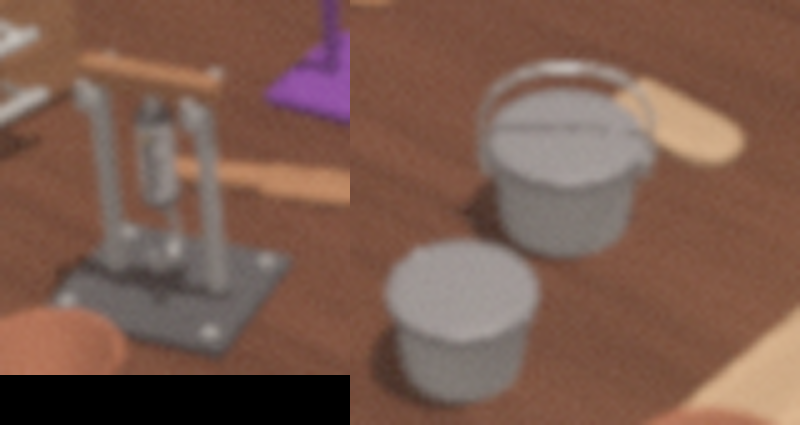

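Run:
```python
from h import *
t=cv2.imread("pics/top0.png");s=cv2.imread("pics/scene0.png")
hsv=cv2.cvtColor(t,cv2.COLOR_BGR2HSV)
def big(m,box):
    z=np.zeros_like(m);u0,v0,u1,v1=box;z[v0:v1,u0:u1]=m[v0:v1,u0:u1]
    c,_=cv2.findContours(z,cv2.RETR_EXTERNAL,cv2.CHAIN_APPROX_NONE);return max(c,key=cv2.contourArea)
print("bar hsv",hsv[160,350],"wood",hsv[150,320],"plate",hsv[150,325],"lid",hsv[175,235],"board",hsv[180,160])
# bar
m=((hsv[...,1]>150)&(hsv[...,2]>190)).astype(np.uint8)*255
c=big(m,(330,145,375,175));rc=cv2.minAreaRect(c);bp=cv2.boxPoints(rc);print("bar",rc)
W=np.array([onz("top",u,v,.198) for u,v in bp]);print("centre",W.mean(0),"sides",[np.linalg.norm(W[i]-W[i-1]).round(4) for i in range(4)])
l=W[1]-W[0] if np.linalg.norm(W[1]-W[0])>np.linalg.norm(W[2]-W[1]) else W[2]-W[1];print("bar yaw deg",np.degrees(np.arctan2(l[1],l[0])))
# plate
m=((hsv[...,1]<70)&(hsv[...,2]>60)).astype(np.uint8)*255
z=m.copy();z=cv2.morphologyEx(z,cv2.MORPH_OPEN,np.ones((3,3)))
c=cv2.convexHull(big(z,(308,135,372,195)));rc=cv2.minAreaRect(c);bp=cv2.boxPoints(rc);print("plate",rc)
W=np.array([onz("top",u,v,.010) for u,v in bp]);print("centre",W.mean(0),"sides",[np.linalg.norm(W[i]-W[i-1]).round(4) for i in range(4)],[np.degrees(np.arctan2(*(W[i]-W[i-1])[[1,0]])).round(1) for i in range(4)])
# tub lids
m=((hsv[...,1]<70)&(hsv[...,2]>120)).astype(np.uint8)*255
for nm,b,h in(("tub",(220,163,268,206),.075),("plain",(210,112,250,152),.066)):
    c=cv2.convexHull(big(m,b));(u,v),rad=cv2.minEnclosingCircle(c);A=cv2.contourArea(c)
    M=cv2.moments(c);u2,v2=M['m10']/M['m00'],M['m01']/M['m00']
    print(nm,u,v,rad,u2,v2,onz("top",u2,v2,h),"diam",2*np.sqrt(A/np.pi)*(1.462-h)/443.7)
# board
m=((hsv[...,1]<160)&(hsv[...,1]>60)&(hsv[...,2]>150)).astype(np.uint8)*255
c=cv2.convexHull(big(m,(115,95,200,255)));rc=cv2.minAreaRect(c);bp=cv2.boxPoints(rc);print("board",rc)
W=np.array([onz("top",u,v,.018) for u,v in bp]);print("centre",W.mean(0),"sides",[np.linalg.norm(W[i]-W[i-1]).round(4) for i in range(4)],[np.degrees(np.arctan2(*(W[i]-W[i-1])[[1,0]])).round(1) for i in range(4)])
a=cv2.resize(t[160:210,218:272],None,fx=12,fy=12,interpolation=cv2.INTER_CUBIC);cv2.imwrite("pics/tubz.png",a)
a=cv2.resize(s[150:210,165:215],None,fx=10,fy=10,interpolation=cv2.INTER_CUBIC);cv2.imwrite("pics/hookz.png",a)
```

```text
bar hsv [ 14 171 239] wood [ 11 166 126] plate [ 50   6 124] lid [ 19  16 225] board [ 22 117 253]
bar ((351.51702880859375, 159.54632568359375), (5.4325127601623535, 37.336181640625), 69.775146484375)
centre [ 0.56146053 -0.30850583  0.198     ] sides [np.float64(0.0155), np.float64(0.1062), np.float64(0.0155), np.float64(0.1062)]
bar yaw deg -71.30298649965826
plate ((341.9794616699219, 163.94520568847656), (39.67694854736328, 50.327693939208984), 69.44395446777344)
centre [ 0.56512618 -0.3158174   0.01      ] sides [np.float64(0.1297), np.float64(0.1648), np.float64(0.1297), np.float64(0.1641)] [np.float64(18.6), np.float64(-71.0), np.float64(-161.7), np.float64(109.0)]
tub 243.0 184.0 19.20947265625 243.21229536746776 184.09003831417624 [0.50509303 0.00630021 0.075     ] diam 0.10911841790203554
plain 229.5 133.5 15.182326316833496 229.4451690821256 133.49420289855072 [0.66703037 0.04619979 0.066     ] diam 0.09325574464218413
board ((157.45645141601562, 173.5714111328125), (55.791324615478516, 141.3466796875), 2.327815055847168)
centre [0.55112757 0.28850107 0.018     ] sides [np.float64(0.1823), np.float64(0.4642), np.float64(0.1848), np.float64(0.4629)] [np.float64(86.3), np.float64(-3.2), np.float64(-94.1), np.float64(176.5)]
```

View pics/tubz.png

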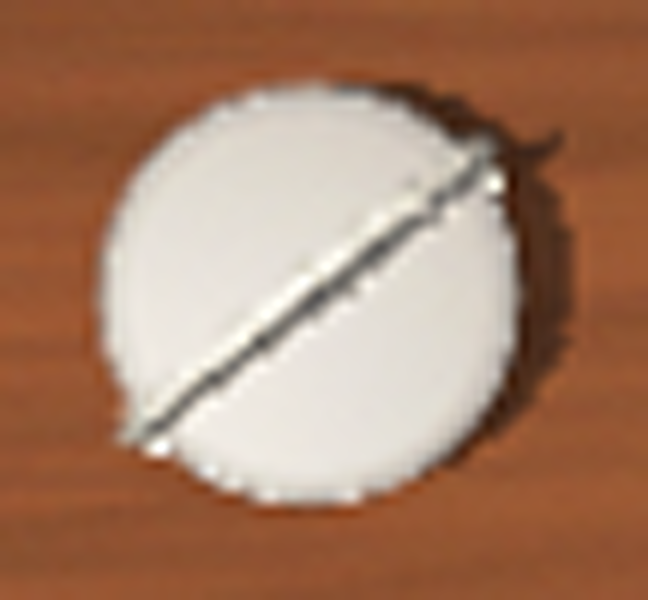

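View pics/hookz.png

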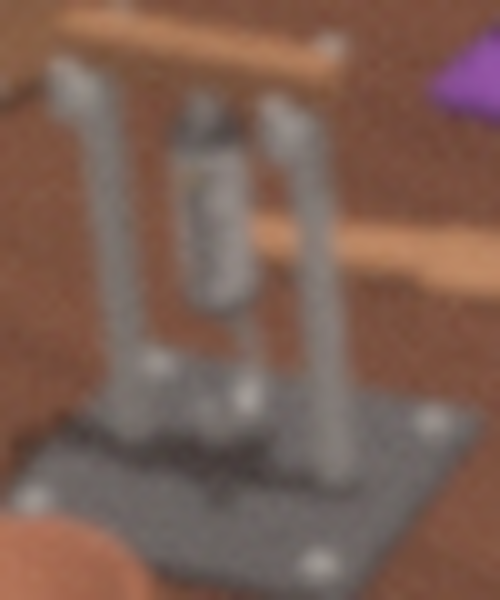

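Run:
```python
from h import *
B=np.array([.5615,-.3085,.188])
for yaw in(18.8,198.8):
    a=np.radians(yaw);X=np.array([np.cos(a),np.sin(a),0]);Y=np.array([-np.sin(a),np.cos(a),0])
    f=lambda x,y,z:((proj("scene",B+X*x+Y*y+[0,0,z])-[165,150])*10).round()
    print(yaw,"barends",f(0,.055,0),f(0,-.055,0),"tube bot",f(0,0,-.102),"shank end",f(0,0,-.111),"back",f(-.018,0,-.142),"bottom",f(0,0,-.163),"tip",f(.019,0,-.137), "tipmid",f(.016,0,-.15))
# handle fits, ends of the dark line in tubz
P=(np.array([[130,437],[490,155]]) /12+[218,160])
for p in P: print(p)
mid=onz("top",*((np.array([315,295])-5)/12+[218,160]),.128);print("mid",mid)
# scene: handle arch top
s=cv2.imread("pics/scene0.png");cv2.imwrite("pics/hz.png",cv2.resize(s[185:240,235:295],None,fx=10,fy=10,interpolation=cv2.INTER_CUBIC))
for yaw in(32,35,38,41):
    a=np.radians(yaw);Y=np.array([-np.sin(a),np.cos(a),0]);C=np.array([.505,.0063,0])
    print(yaw,[((proj("top",C+Y*y+[0,0,z])-[218,160])*12).round() for y,z in((.059,.07),(.015,.128),(0,.128),(-.015,.128),(-.059,.07))],[((proj("scene",C+Y*y+[0,0,z])-[235,185])*10).round() for y,z in((.059,.07),(.015,.128),(0,.128),(-.015,.128),(-.059,.07))])
```

```text
18.8 barends [336.  80.] [62. 28.] tube bot [221. 291.] shank end [223. 312.] back [252. 355.] bottom [235. 425.] tip [206. 395.] tipmid [212. 420.]
198.8 barends [62. 28.] [336.  80.] tube bot [221. 291.] shank end [223. 312.] back [208. 405.] bottom [235. 425.] tip [252. 343.] tipmid [251. 375.]
[228.83333333 196.41666667]
[258.83333333 172.91666667]
mid [0.5025754  0.00240518 0.128     ]
32 [array([115., 415.]), array([244., 314.]), array([294., 281.]), array([344., 248.]), array([491., 166.])] [array([449., 231.]), array([326.,  85.]), array([282.,  82.]), array([238.,  79.]), array([111., 207.])]
35 [array([122., 424.]), array([246., 316.]), array([294., 281.]), array([342., 245.]), array([484., 156.])] [array([449., 226.]), array([326.,  84.]), array([282.,  82.]), array([238.,  80.]), array([110., 212.])]
38 [array([129., 434.]), array([248., 319.]), array([294., 281.]), array([340., 243.]), array([477., 147.])] [array([449., 220.]), array([326.,  82.]), array([282.,  82.]), array([238.,  82.]), array([110., 218.])]
41 [array([137., 443.]), array([250., 321.]), array([294., 281.]), array([338., 240.]), array([469., 138.])] [array([448., 215.]), array([326.,  81.]), array([282.,  82.]), array([238.,  83.]), array([110., 223.])]
```

View pics/hz.png

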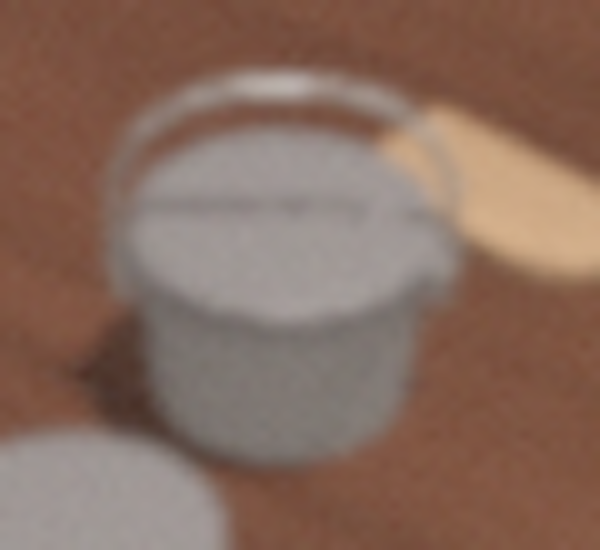

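The tub crop shows the arched wire over the lid, with its lit line centred at (300,287) in the crop, so this is the tub with the handle. The hook crop shows the back of the wire on the right at (250,360) and a tip on the left at (205,415). That fits the stand's +x at yaw +18.8°. I'll move over the scale.

Request:
jog_arm --pt "85 18 -38 5 0 0 -2.5" --pt "85 18 -38 5 0 0 -2.5" --pt "85 18 -38 5 0 0 -2.5" --pt "85 18 -38 5 0 0 -2.5" --pt "85 18 -38 5 0 0 -2.5" --pt "85 18 -38 5 0 0 -2.5" --pt "85 18 -38 5 0 0 -2.5" --pt "85 18 -38 5 0 0 -2.5" --pt "85 18 -38 5 0 0 -2.5" --pt "85 18 -38 5 0 0 -2.5" --pt "85 18 -38 5 0 0 -2.5" --pt "85 18 -38 5 0 0 -2.5" --pt "85 18 -38 5 0 0 -2.5" --pt "85 18 -38 5 0 0 -2.5" --pt "85 18 -38 5 0 0 -2.5" --pt "85 18 -38 5 0 0 -2.5" --pt "85 18 -38 5 0 0 -2.5" --pt "85 18 -38 5 0 0 -2.5" --pt "85 18 -38 5 0 0 -2.5" --pt "85 18 -38 5 0 0 -2.5"

```text
t: 2.1
ee_pos: [0.518, -0.2086, 0.331]
orientation: [-0.0, 0.545, 0.838, 0.0]
ft_force: [0.5, 1.0, -0.6]
grip_width: 0.994
```

```bash
cat >> h.py <<'E'
def pose():
    s=r.sense();q=s["orientation"];M=R.from_quat([q[1],q[2],q[3],q[0]]).as_matrix()
    y=M[:,1];print("t",round(s["t"],2),"tcp mm",(s["ee_pos"]*1000).round(1),"tool y yaw",np.degrees(np.arctan2(y[1],y[0])).round(2),"z",M[:,2].round(3),"F",s["ft_force"].round(2),"grip",round(s["grip_width"]*85.4,1));return s
E
python3 -c "
from h import *
pose()"
```

```text
t 2.1 tcp mm [ 518.  -208.6  331. ] tool y yaw 23.96 z [-0.001  0.001 -1.   ] F [ 0.55  1.   -0.6 ] grip 84.9
```

Request:
jog_arm --pt "85 15 -34 -10 0 0 -1.7" --pt "85 15 -34 -15 0 0 -1.7" --pt "85 13.5 -32 -15 0 0 -1.8" --pt "85 0 0 -12 0 0 0" --pt "85 0 0 -10 0 0 0" --pt "85 0 0 0 0 0 0"

```text
t: 2.7
ee_pos: [0.56, -0.3055, 0.2674]
orientation: [-0.002, 0.581, 0.814, 0.0]
ft_force: [-0.3, 1.1, -0.3]
grip_width: 0.996
```

```bash
python3 -c "
from h import *
pose()
cv2.imwrite('pics/s1.png',crop('s',r.grab_frame('scene'),130,90,110,120,5,'s1.png'))
cv2.imwrite('pics/t1.png',crop('s',r.grab_frame('top'),290,110,110,110,5,'t1.png'))"
```

```text
t 2.7 tcp mm [ 560.  -305.5  267.4] tool y yaw 18.92 z [-0.003  0.003 -1.   ] F [-0.29  1.08 -0.35] grip 85.0
```

View pics/s1.png

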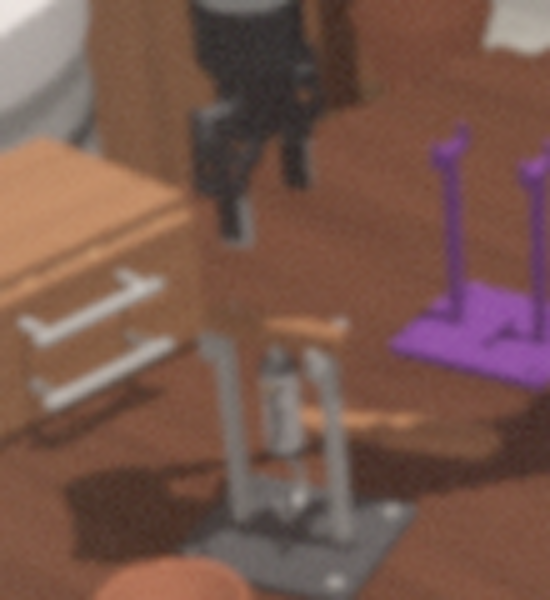

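View pics/t1.png

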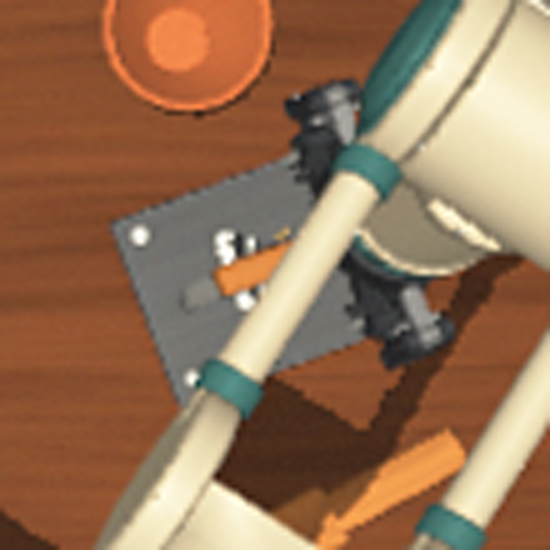

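The gripper sits over the bar, with its fingers at crop (330,120) and (410,330) on either side of it in the top view. I'll descend.

Request:
jog_arm --pt "85 0 0 -15 0 0 0" --pt "85 0 0 -15 0 0 0" --pt "85 0 0 -15 0 0 0" --pt "85 0 0 -15 0 0 0" --pt "85 0 0 -15 0 0 0" --pt "85 0 0 -10 0 0 0" --pt "85 0 0 0 0 0 0" --pt "85 0 0 0 0 0 0"

```text
t: 3.6
ee_pos: [0.5616, -0.3069, 0.1854]
orientation: [0.001, 0.581, 0.814, 0.0]
ft_force: [-0.5, 0.6, 0.5]
grip_width: 0.996
```

```bash
python3 -c "
from h import *
pose()"
```

```text
t 3.6 tcp mm [ 561.6 -306.9  185.4] tool y yaw 18.91 z [ 0.001 -0.001 -1.   ] F [-0.51  0.64  0.46] grip 85.1
```

Request:
jog_arm --pt "85 0 -1 -8 0 0 0" --pt "85 0 0 -8 0 0 0" --pt "85 0 0 0 0 0 0" --pt "10 0 0 0 0 0 0" --pt "10 0 0 0 0 0 0" --pt "10 0 0 0 0 0 0" --pt "10 0 0 0 0 0 0" --pt "10 0 0 0 0 0 0" --pt "10 0 0 0 0 0 0" --pt "10 0 0 0 0 0 0" --pt "10 0 0 0 0 0 0"

```text
t: 4.7
ee_pos: [0.5614, -0.3081, 0.1687]
orientation: [0.0, 0.582, 0.814, 0.0]
ft_force: [0.1, 0.2, 2.1]
grip_width: 0.202
```

```bash
python3 -c "
from h import *
pose()"
```

```text
t 4.7 tcp mm [ 561.4 -308.1  168.7] tool y yaw 18.89 z [ 0.001 -0.    -1.   ] F [0.11 0.17 2.14] grip 17.3
```

Request:
jog_arm --pt "10 0 0 4 0 0 0" --pt "10 0 0 8 0 0 0" --pt "10 0 0 12 0 0 0" --pt "10 0 0 12 0 0 0" --pt "10 0 0 12 0 0 0" --pt "10 0 0 12 0 0 0" --pt "10 0 0 12 0 0 0" --pt "10 0 0 12 0 0 0" --pt "10 0 0 10 0 0 0" --pt "10 0 0 6 0 0 0" --pt "10 0 0 0 0 0 0" --pt "10 0 0 0 0 0 0"

```text
t: 5.9
ee_pos: [0.561, -0.3079, 0.268]
orientation: [-0.0, 0.582, 0.814, 0.0]
ft_force: [0.6, -0.5, -3.6]
grip_width: 0.2
```

```bash
python3 -c "
from h import *
pose()
cv2.imwrite('pics/s2.png',crop('s',r.grab_frame('scene'),145,90,90,110,6,'s2.png'))"
```

```text
t 5.9 tcp mm [ 561.  -307.9  268. ] tool y yaw 18.88 z [-0.  0. -1.] F [ 0.59 -0.5  -3.65] grip 17.1
```

View pics/s2.png

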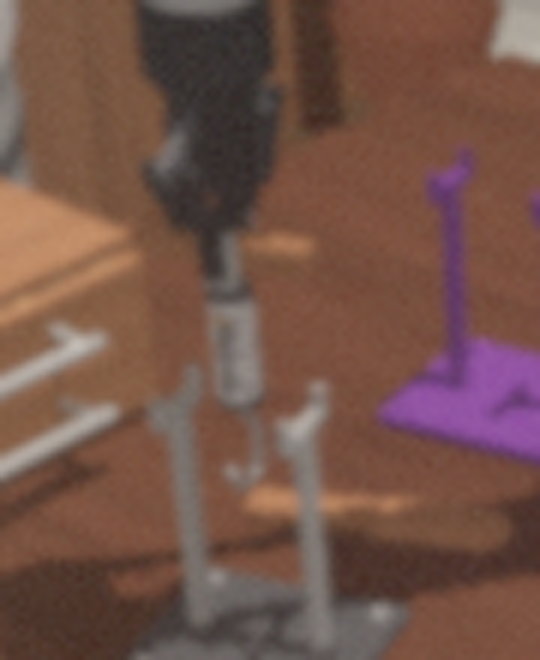

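The tub crop shows the scale hanging upright from the gripper, with the hook's back at the right (262,440) and its tip at the left (232,468). So the open side faces yaw +18.8°, as I assumed. I'll check the handle's height across both views and carry the scale out along −x.

```bash
python3 -c "
from h import *
print(onz('scene',262.55,192.75,.1305),onz('scene',262.8,192.75,.128))
t=cv2.imread('pics/top0.png');g=cv2.cvtColor(t,cv2.COLOR_BGR2GRAY).astype(float)
b=g-cv2.GaussianBlur(g,(0,0),3)
pts=[]
for u in range(236,251):
    v=185-(u-242.5)*.78
    w=np.arange(int(v)-3,int(v)+4);c=b[w,u];i=w[c.argmax()];j=w[c.argmin()];pts.append((u,i,j));
pts=np.array(pts);
for k in(1,2):
    p=np.polyfit(pts[:,0],pts[:,k],1);print(p,pts[:,k]); A=onz('top',236,np.polyval(p,236),.128);B=onz('top',250,np.polyval(p,250),.128);print(A,B,np.degrees(np.arctan2(*(B-A)[[1,0]]))+90)
"
```

```text
[0.50723481 0.00508712 0.1305    ] [0.50380575 0.00357818 0.128     ]
[ -0.74285714 363.84761905] [189 188 187 186 185 185 184 183 182 182 181 180 183 178 177]
[0.49006099 0.02632526 0.128     ] [ 0.52025257 -0.01663216  0.128     ] 35.10053751703694
[ -0.8 379.6] [191 190 189 188 188 187 186 185 184 184 183 182 181 180 180]
[0.48323821 0.02649363 0.128     ] [ 0.51583139 -0.01651703  0.128     ] 37.15458743542799
```

Request:
jog_arm --pt "10 -5 -1.7 0 0 0 0" --pt "10 -10 -3.4 0 0 0 0" --pt "10 -16 -5.5 0 0 0 0" --pt "10 -18 -6.2 0 0 0 0" --pt "10 -18 -6.2 0 0 0 0" --pt "10 -18 -3 0 0 0 0.5" --pt "10 -10 8 0 0 0 1" --pt "10 -3 16 0 0 0 1" --pt "10 0 20 0 0 0 1" --pt "10 0 22 0 0 0 1" --pt "10 0 22 0 0 0 1" --pt "10 0 22 0 0 0 1" --pt "10 0 22 0 0 0 1" --pt "10 0 22 0 0 0 1" --pt "10 0 22 0 0 0 1" --pt "10 0 20 0 0 0 1" --pt "10 0 18 0 0 0 1" --pt "10 0 14 0 0 0 1" --pt "10 0 10 0 0 0 1" --pt "10 0 6 0 0 0 1"

```text
t: 7.95
ee_pos: [0.4632, -0.0886, 0.2685]
orientation: [0.0, 0.473, 0.881, 0.0]
ft_force: [-0.2, -0.2, -2.3]
grip_width: 0.201
```

```bash
python3 -c "
from h import *
pose()"
```

```text
t 7.95 tcp mm [463.2 -88.6 268.5] tool y yaw 33.55 z [ 0.  0. -1.] F [-0.21 -0.23 -2.31] grip 17.2
```

Request:
jog_arm --pt "10 0 12 0 0 0 1" --pt "10 -1 16 0 0 0 1" --pt "10 -1 16 -3 0 0 1" --pt "10 0 10 -6 0 0 0" --pt "10 0 6 -8 0 0 0" --pt "10 0 0 -8 0 0 0" --pt "10 0 0 -6 0 0 0" --pt "10 0 0 -4 0 0 0" --pt "10 0 0 0 0 0 0" --pt "10 0 0 0 0 0 0" --pt "10 0 0 0 0 0 0"

```text
t: 9.05
ee_pos: [0.4615, -0.0303, 0.2336]
orientation: [0.0, 0.451, 0.892, 0.0]
ft_force: [0.6, 0.1, -2.5]
grip_width: 0.2
```

```bash
python3 -c "
from h import *
pose()
crop('s',r.grab_frame('scene'),205,130,100,120,5,'s3.png')"
```

```text
t 9.05 tcp mm [461.5 -30.3 233.6] tool y yaw 36.36 z [ 0.001 -0.    -1.   ] F [ 0.58  0.1  -2.46] grip 17.1
```

View pics/s3.png

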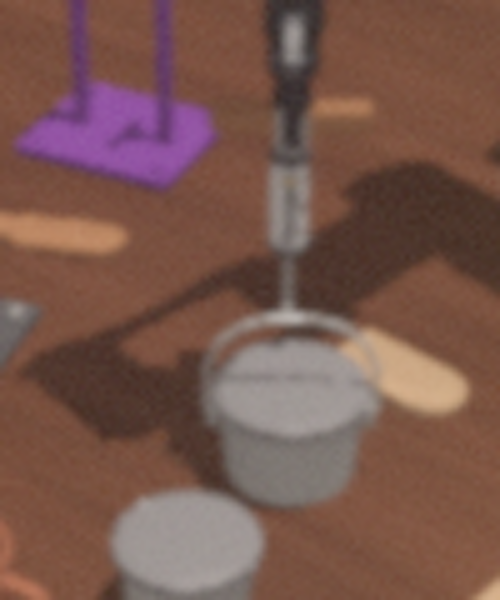

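The hook, at crop (287,290), hangs behind and in line with the middle of the handle at (288,318). I'll slide it in.

Request:
jog_arm --pt "10 3 2.5 0 0 0 0" --pt "10 5 4 0 0 0 0" --pt "10 5 4 0 0 0 0" --pt "10 5 4 0 0 0 0" --pt "10 5 4 0 0 0 0" --pt "10 5 4 0 0 0 0" --pt "10 5 4 0 0 0 0" --pt "10 5 4 0 0 0 0" --pt "10 4 3 0 0 0 0" --pt "10 2 1.5 0 0 0 0" --pt "10 0 0 0 0 0 0" --pt "10 0 0 0 0 0 0"

```text
t: 10.3
ee_pos: [0.505, 0.0049, 0.2333]
orientation: [-0.0, 0.451, 0.893, -0.0]
ft_force: [-0.5, 0.8, -3.1]
grip_width: 0.198
```

```bash
python3 -c "
from h import *
pose()
crop('s',r.grab_frame('scene'),205,130,100,120,5,'s4.png')"
```

```text
t 10.3 tcp mm [505.    4.9 233.3] tool y yaw 36.39 z [-0. -0. -1.] F [-0.46  0.79 -3.11] grip 16.9
```

View pics/s4.png

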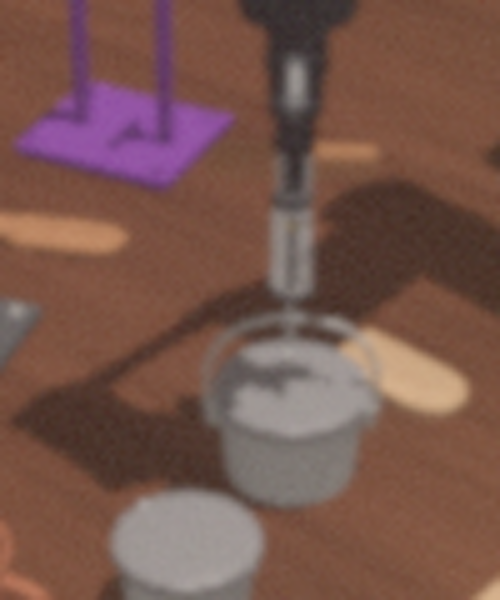

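The tub is undisturbed, and the shank now enters behind the top of the handle at crop (290,320). I'll raise slowly to catch the handle.

Request:
jog_arm --pt "10 0 0 3 0 0 0" --pt "10 0 0 4 0 0 0" --pt "10 0 0 4 0 0 0" --pt "10 0 0 4 0 0 0" --pt "10 0 0 4 0 0 0" --pt "10 0 0 4 0 0 0" --pt "10 0 0 3 0 0 0" --pt "10 0 0 2 0 0 0" --pt "10 0 0 2 0 0 0" --pt "10 0 0 2 0 0 0" --pt "10 0 0 2 0 0 0" --pt "10 0 0 2 0 0 0" --pt "10 0 0 0 0 0 0"

```text
t: 11.65
ee_pos: [0.5052, 0.0051, 0.2693]
orientation: [-0.0, 0.451, 0.893, 0.0]
ft_force: [-0.8, -0.0, -4.6]
grip_width: 0.203
```

```bash
python3 -c "
from h import *
pose()
crop('s',r.grab_frame('scene'),205,130,100,120,5,'s5.png')"
```

```text
t 11.65 tcp mm [505.2   5.1 269.3] tool y yaw 36.38 z [-0.  0. -1.] F [-0.75 -0.04 -4.58] grip 17.3
```

View pics/s5.png

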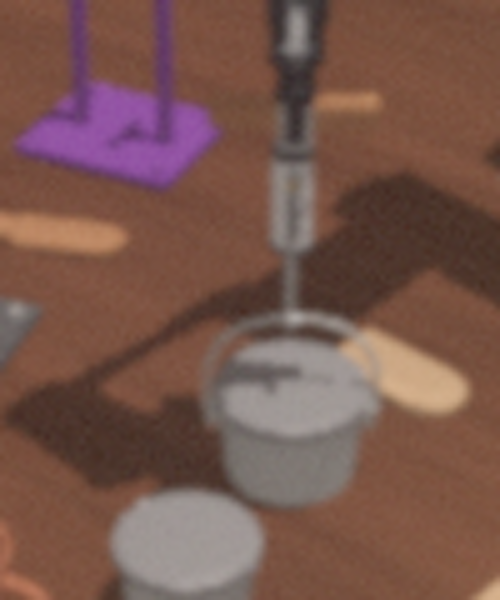

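The force has risen by about 2 N, so the handle is caught. I'll keep lifting gently.

Request:
jog_arm --pt "10 0 0 2 0 0 0" --pt "10 0 0 2 0 0 0" --pt "10 0 0 2 0 0 0" --pt "10 0 0 2 0 0 0" --pt "10 0 0 2 0 0 0" --pt "10 0 0 2 0 0 0" --pt "10 0 0 2 0 0 0" --pt "10 0 0 2 0 0 0" --pt "10 0 0 2 0 0 0" --pt "10 0 0 2 0 0 0" --pt "10 0 0 2 0 0 0" --pt "10 0 0 2 0 0 0" --pt "10 0 0 2 0 0 0" --pt "10 0 0 2 0 0 0" --pt "10 0 0 2 0 0 0" --pt "10 0 0 1 0 0 0" --pt "10 0 0 0 0 0 0" --pt "10 0 0 0 0 0 0" --pt "10 0 0 0 0 0 0" --pt "10 0 0 0 0 0 0"

```text
t: 13.7
ee_pos: [0.5051, 0.005, 0.3002]
orientation: [-0.0, 0.451, 0.893, -0.0]
ft_force: [-0.1, 0.3, -7.1]
grip_width: 0.201
```

```bash
python3 -c "
from h import *
pose()
crop('s',r.grab_frame('scene'),205,130,100,120,5,'s6.png')"
```

```text
t 13.7 tcp mm [505.1   5.  300.2] tool y yaw 36.39 z [-0.  0. -1.] F [-0.1   0.32 -7.13] grip 17.2
```

View pics/s6.png

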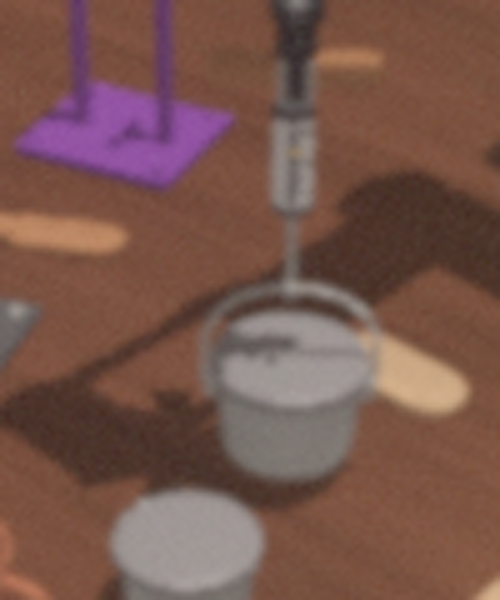

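The tub hangs level and about 25 mm clear, with its shadow separated from its base. I'll hold it still.

Request:
jog_arm --pt "10 0 0 0 0 0 0" --pt "10 0 0 0 0 0 0" --pt "10 0 0 0 0 0 0" --pt "10 0 0 0 0 0 0" --pt "10 0 0 0 0 0 0" --pt "10 0 0 0 0 0 0" --pt "10 0 0 0 0 0 0" --pt "10 0 0 0 0 0 0" --pt "10 0 0 0 0 0 0" --pt "10 0 0 0 0 0 0" --pt "10 0 0 0 0 0 0" --pt "10 0 0 0 0 0 0" --pt "10 0 0 0 0 0 0" --pt "10 0 0 0 0 0 0" --pt "10 0 0 0 0 0 0" --pt "10 0 0 0 0 0 0" --pt "10 0 0 0 0 0 0" --pt "10 0 0 0 0 0 0" --pt "10 0 0 0 0 0 0" --pt "10 0 0 0 0 0 0"

```text
t: 15.75
ee_pos: [0.5052, 0.005, 0.3003]
orientation: [0.0, 0.451, 0.893, 0.0]
ft_force: [-0.2, 0.2, -7.1]
grip_width: 0.201
```

```bash
python3 -c "
from h import *
ims=[]
for i in range(6):
    pose();ims.append(cv2.cvtColor(r.grab_frame('scene'),cv2.COLOR_BGR2GRAY)[170:230,240:285].astype(np.float32))
w=cv2.createHanningWindow((45,60),cv2.CV_32F)
print([np.round(cv2.phaseCorrelate(ims[0],i,w)[0],2) for i in ims])
"
```

```text
t 15.75 tcp mm [505.2   5.  300.3] tool y yaw 36.38 z [ 0.  0. -1.] F [-0.16  0.16 -7.11] grip 17.1
t 15.8 tcp mm [505.2   5.  300.3] tool y yaw 36.38 z [ 0. -0. -1.] F [ 0.24  0.38 -6.85] grip 17.6
t 15.85 tcp mm [505.2   5.  300.4] tool y yaw 36.38 z [ 0.  0. -1.] F [-0.24 -0.47 -7.66] grip 17.2
t 15.9 tcp mm [505.2   5.  300.3] tool y yaw 36.39 z [ 0.  0. -1.] F [-0.02  0.6  -6.9 ] grip 17.1
t 15.95 tcp mm [505.2   5.  300.3] tool y yaw 36.38 z [ 0.  0. -1.] F [ 0.85 -0.24 -6.97] grip 17.0
t 16.0 tcp mm [505.2   5.  300.3] tool y yaw 36.38 z [ 0.  0. -1.] F [-0.41 -0.39 -7.7 ] grip 16.9
[array([0.5, 0. ]), array([ 0.44, -0.51]), array([ 0.33, -0.81]), array([ 0.63, -0.89]), array([ 0.19, -1.07]), array([ 0.01, -1.  ])]
```

Comparing the frames by correlation doesn't give a clear answer. I'll measure the lid's position directly and hold longer.

```bash
python3 -c "
from h import *
for i in range(8):
    f=r.grab_frame('scene')[185:230,240:285];h=cv2.cvtColor(f,cv2.COLOR_BGR2HSV)
    m=((h[...,1]<60)&(h[...,2]>90)).astype(np.uint8);M=cv2.moments(m,True);print(round(M['m10']/M['m00'],2),round(M['m01']/M['m00'],2),M['m00'])
"
```

```text
22.08 21.13 1047.0
22.06 21.21 1053.0
22.08 21.11 1055.0
22.03 21.19 1059.0
21.97 21.14 1053.0
22.1 21.2 1050.0
22.11 21.13 1053.0
22.05 21.22 1051.0
```

Request:
jog_arm --pt "10 0 0 0 0 0 0" --pt "10 0 0 0 0 0 0" --pt "10 0 0 0 0 0 0" --pt "10 0 0 0 0 0 0" --pt "10 0 0 0 0 0 0" --pt "10 0 0 0 0 0 0" --pt "10 0 0 0 0 0 0" --pt "10 0 0 0 0 0 0" --pt "10 0 0 0 0 0 0" --pt "10 0 0 0 0 0 0" --pt "10 0 0 0 0 0 0" --pt "10 0 0 0 0 0 0" --pt "10 0 0 0 0 0 0" --pt "10 0 0 0 0 0 0" --pt "10 0 0 0 0 0 0" --pt "10 0 0 0 0 0 0"

```text
t: 18.05
ee_pos: [0.5052, 0.005, 0.3003]
orientation: [-0.0, 0.451, 0.893, 0.0]
ft_force: [-0.2, 0.0, -7.7]
grip_width: 0.201
```

The tub is still, with the lid centroid steady to within 0.1 px. I'll raise it and carry it smoothly to the board.

Request:
jog_arm --pt "10 0 0 1.5 0 0 0" --pt "10 0 0 3 0 0 0" --pt "10 0 0 4 0 0 0" --pt "10 0.3 2 4 0 0 0" --pt "10 0.6 4 4 0 0 0" --pt "10 1 6 4 0 0 0" --pt "10 1.3 8 4 0 0 0" --pt "10 1.3 8 3 0 0 0" --pt "10 1.3 8 2 0 0 0" --pt "10 1.3 8 0.5 0 0 0" --pt "10 1.3 8 0 0 0 0" --pt "10 1.3 8 0 0 0 0" --pt "10 1.3 8 0 0 0 0" --pt "10 1.3 8 0 0 0 0" --pt "10 1.3 8 0 0 0 0" --pt "10 1.3 8 0 0 0 0" --pt "10 1.3 8 0 0 0 0" --pt "10 1.3 8 0 0 0 0" --pt "10 1.3 8 0 0 0 0" --pt "10 1.3 8 0 0 0 0"

```text
t: 20.05
ee_pos: [0.5254, 0.1296, 0.3303]
orientation: [0.0, 0.451, 0.893, 0.0]
ft_force: [-0.1, 0.6, -7.6]
grip_width: 0.2
```

Request:
jog_arm --pt "10 1.3 8 0 0 0 0" --pt "10 1.3 8 0 0 0 0" --pt "10 1.3 8 0 0 0 0" --pt "10 1.3 8 0 0 0 0" --pt "10 1.3 8 0 0 0 0" --pt "10 1.3 8 0 0 0 0" --pt "10 1.3 8 0 0 0 0" --pt "10 1.3 8 0 0 0 0" --pt "10 1.3 8 0 0 0 0" --pt "10 1.3 8 0 0 0 0" --pt "10 1.3 8 0 0 0 0" --pt "10 1.3 8 0 0 0 0" --pt "10 1.3 8 0 0 0 0" --pt "10 1.3 8 0 0 0 0" --pt "10 1.3 8 0 0 0 0" --pt "10 1 8 0 0 0 0" --pt "10 1 6 0 0 0 0" --pt "10 1 4 0 0 0 0" --pt "10 0.5 2 0 0 0 0" --pt "10 0 0 0 0 0 0"

```text
t: 22.05
ee_pos: [0.5484, 0.2692, 0.3302]
orientation: [0.0, 0.451, 0.893, -0.0]
ft_force: [0.6, -0.9, -6.3]
grip_width: 0.198
```

```bash
python3 -c "
from h import *
pose()
crop('s',r.grab_frame('scene'),240,130,160,180,4,'s7.png')
crop('s',r.grab_frame('top'),100,80,150,180,3,'t7.png')"
```

```text
t 22.05 tcp mm [548.4 269.2 330.2] tool y yaw 36.39 z [-0. -0. -1.] F [ 0.6  -0.92 -6.32] grip 16.9
```

View pics/s7.png

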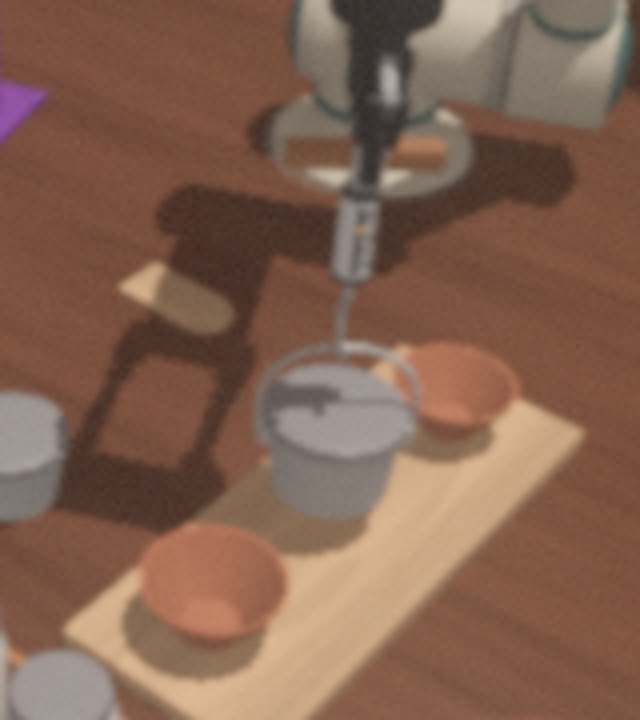

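View pics/t7.png

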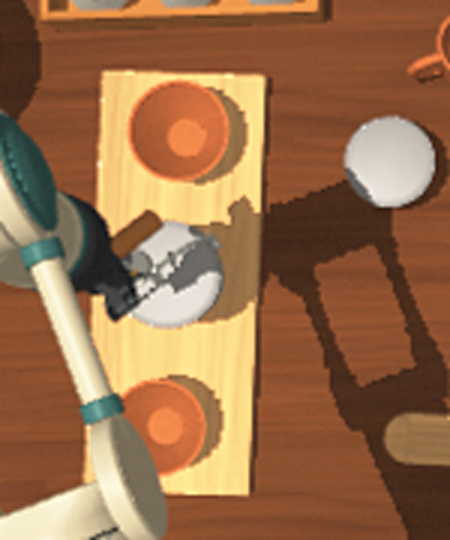

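The tub hangs between the bowls, at top px (158,171), and needs a little more y. I'll finish the move and lower it.

Request:
jog_arm --pt "10 0.5 2 0 0 0 0" --pt "10 0.5 4 -1 0 0 0" --pt "10 0.5 4 -2 0 0 0" --pt "10 0.5 3 -3 0 0 0" --pt "10 0 2 -4 0 0 0" --pt "10 0 0 -4 0 0 0" --pt "10 0 0 -4 0 0 0" --pt "10 0 0 -3 0 0 0" --pt "10 0 0 -2 0 0 0" --pt "10 0 0 -2 0 0 0" --pt "10 0 0 -1 0 0 0" --pt "10 0 0 0 0 0 0" --pt "10 0 0 0 0 0 0" --pt "10 0 0 0 0 0 0"

```text
t: 23.55
ee_pos: [0.5504, 0.2839, 0.3045]
orientation: [0.0, 0.451, 0.893, 0.0]
ft_force: [0.6, 0.2, -5.9]
grip_width: 0.198
```

```bash
python3 -c "
from h import *
pose()
t=r.grab_frame('top')
h=cv2.cvtColor(t,cv2.COLOR_BGR2HSV)
m=((h[...,1]<70)&(h[...,2]>100)).astype(np.uint8);m[:150]=0;m[195:]=0;m[:,:135]=0;m[:,185:]=0
c,_=cv2.findContours(m,0,1);c=max(c,key=cv2.contourArea);x=cv2.minEnclosingCircle(c);print(x,onz('top',*x[0],.018+.01+.075))
crop('s',t,100,80,150,180,3,'t8.png')
crop('s',r.grab_frame('scene'),240,130,160,180,4,'s8.png')"
```

```text
t 23.55 tcp mm [550.4 283.9 304.5] tool y yaw 36.38 z [ 0. -0. -1.] F [ 0.58  0.2  -5.85] grip 16.9
((155.76414489746094, 172.23585510253906), 18.771772384643555) [0.54775906 0.27389875 0.103     ]
```

View pics/t8.png

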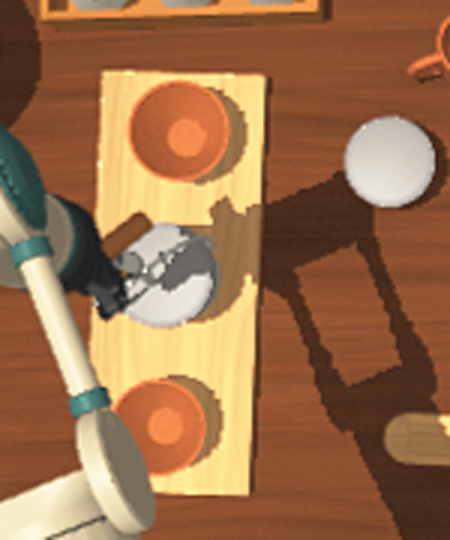

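View pics/s8.png

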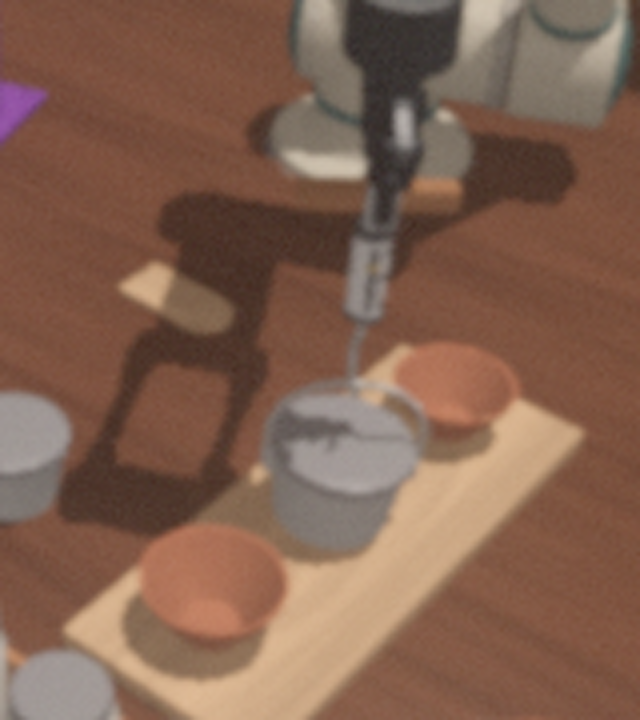

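The tub is centred in the gap and about 11 mm above the board. I'll lower it slowly to touch and unload the spring.

Request:
jog_arm --pt "10 0 0 -1 0 0 0" --pt "10 0 0 -2 0 0 0" --pt "10 0 0 -2 0 0 0" --pt "10 0 0 -2 0 0 0" --pt "10 0 0 -2 0 0 0" --pt "10 0 0 -2 0 0 0" --pt "10 0 0 -2 0 0 0" --pt "10 0 0 -2 0 0 0" --pt "10 0 0 -2 0 0 0" --pt "10 0 0 -2 0 0 0" --pt "10 0 0 -2 0 0 0" --pt "10 0 0 -2 0 0 0" --pt "10 0 0 -2 0 0 0" --pt "10 0 0 -2 0 0 0" --pt "10 0 0 0 0 0 0" --pt "10 0 0 0 0 0 0"

```text
t: 25.25
ee_pos: [0.5503, 0.2841, 0.2774]
orientation: [0.0, 0.451, 0.893, 0.0]
ft_force: [0.4, 0.4, -3.4]
grip_width: 0.201
```

```bash
python3 -c "
from h import *
pose()
crop('s',r.grab_frame('scene'),280,140,100,140,5,'s9.png')"
```

```text
t 25.25 tcp mm [550.3 284.1 277.4] tool y yaw 36.39 z [ 0.  0. -1.] F [ 0.4   0.42 -3.36] grip 17.2
```

View pics/s9.png

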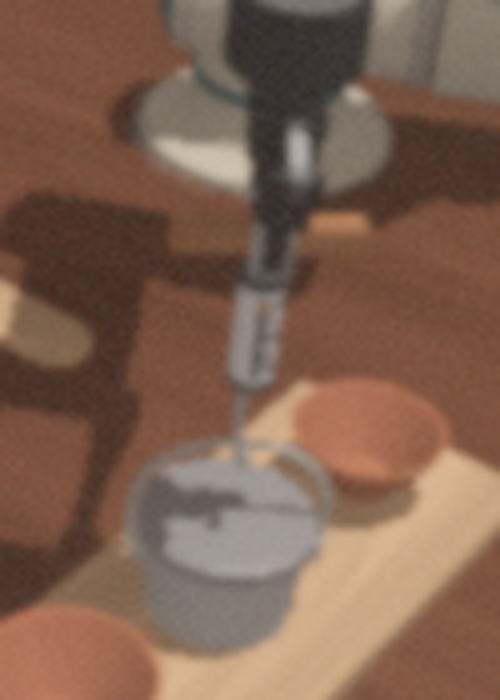

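Request:
jog_arm --pt "10 0 0 -2 0 0 0" --pt "10 0 0 -3 0 0 0" --pt "10 0 0 -3 0 0 0" --pt "10 0 0 -3 0 0 0" --pt "10 0 0 -3 0 0 0" --pt "10 0 0 -3 0 0 0" --pt "10 0 0 -3 0 0 0" --pt "10 0 0 -3 0 0 0" --pt "10 0 0 -2 0 0 0" --pt "10 0 0 -1 0 0 0" --pt "10 0 0 0 0 0 0" --pt "10 0 0 0 0 0 0"

```text
t: 26.5
ee_pos: [0.5504, 0.284, 0.2514]
orientation: [0.0, 0.451, 0.893, 0.0]
ft_force: [0.1, -0.6, -2.0]
grip_width: 0.201
```

```bash
python3 -c "
from h import *
s=pose();p=s['ee_pos']
for d in(.0,.030,.102,.111,.163): print(d,((proj('scene',p+[0,0,.0193-d])-[280,140])*5+2).round())
crop('s',r.grab_frame('scene'),280,140,100,140,5,'s10.png')
crop('s',r.grab_frame('top'),120,130,80,80,6,'t10.png')"
```

```text
t 26.5 tcp mm [550.4 284.  251.4] tool y yaw 36.38 z [ 0.  0. -1.] F [ 0.08 -0.57 -1.99] grip 17.1
0.0 [265. 271.]
0.03 [259. 314.]
0.102 [246. 413.]
0.111 [245. 425.]
0.163 [236. 492.]
```

View pics/s10.png

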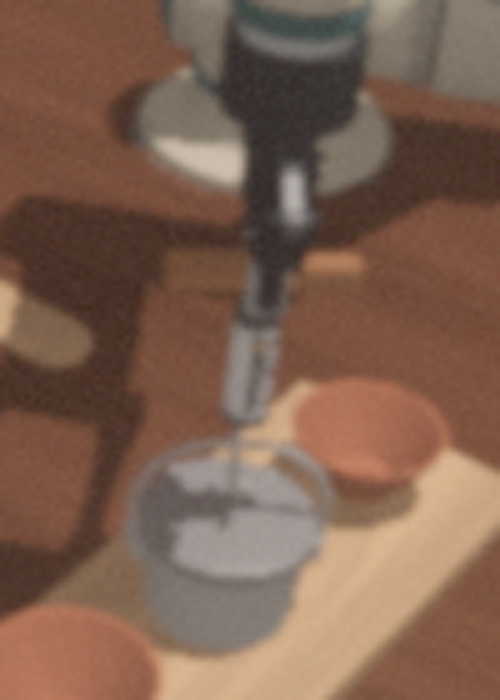

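View pics/t10.png

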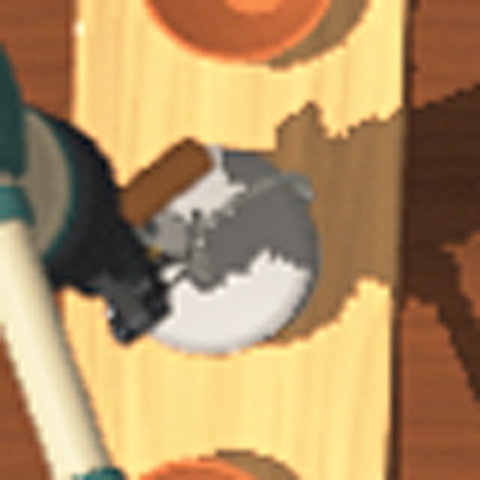

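The hook is at mouth level with the handle. The scale is near vertical, as the tube bottom is seen at crop (243,420) against (246,413) predicted. I'll back out along the scale's −x.

Request:
jog_arm --pt "10 -2.4 -1.8 0 0 0 0" --pt "10 -3.2 -2.4 0 0 0 0" --pt "10 -3.2 -2.4 0 0 0 0" --pt "10 -3.2 -2.4 0 0 0 0" --pt "10 -3.2 -2.4 0 0 0 0" --pt "10 -3.2 -2.4 0 0 0 0" --pt "10 -3.2 -2.4 0 0 0 0" --pt "10 0 0 0 0 0 0"

```text
t: 27.4
ee_pos: [0.5282, 0.2674, 0.2515]
orientation: [-0.0, 0.451, 0.892, -0.0]
ft_force: [0.7, -0.0, -2.6]
grip_width: 0.195
```

```bash
python3 -c "
from h import *
s=pose()
crop('s',r.grab_frame('scene'),280,140,100,140,5,'s11.png')"
```

```text
t 27.4 tcp mm [528.2 267.4 251.5] tool y yaw 36.38 z [-0. -0. -1.] F [ 0.7  -0.   -2.56] grip 16.7
```

View pics/s11.png

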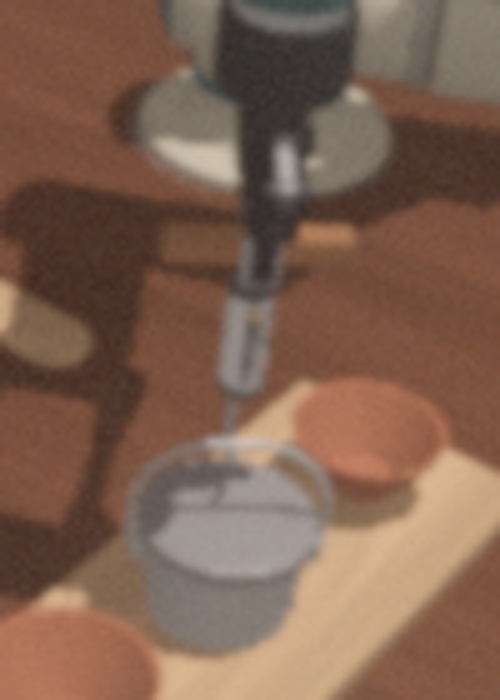

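The tub hasn't moved and the forces are low, so I'll carry on out.

Request:
jog_arm --pt "10 -4 -3 0 0 0 0" --pt "10 -5 -3.7 0 0 0 0" --pt "10 -6 -4.5 0 0 0 0" --pt "10 -6 -4.5 0 0 0 0" --pt "10 -6 -4.5 0 0 0 0" --pt "10 -5 -3.7 0 0 0 0" --pt "10 -4 -3 2 0 0 0" --pt "10 0 0 6 0 0 0" --pt "10 0 0 0 0 0 0"

```text
t: 28.35
ee_pos: [0.4935, 0.2411, 0.2607]
orientation: [0.001, 0.451, 0.892, 0.001]
ft_force: [1.6, 0.2, -1.6]
grip_width: 0.199
```

```bash
python3 -c "
from h import *
s=pose();p=s['ee_pos']
for d in(.0,.030,.102,.111,.163): print(d,((proj('scene',p+[0,0,.0193-d])-[260,120])*5+2).round())
f=r.grab_frame('scene');crop('s',f,260,120,120,120,5,'s12.png')
t=r.grab_frame('top');h=cv2.cvtColor(t,cv2.COLOR_BGR2HSV)
crop('s',t,120,110,100,100,5,'t12.png')"
```

```text
t 28.35 tcp mm [493.5 241.1 260.7] tool y yaw 36.38 z [ 0.003  0.001 -1.   ] F [ 1.56  0.18 -1.56] grip 17.0
0.0 [351. 289.]
0.03 [346. 332.]
0.102 [334. 429.]
0.111 [332. 441.]
0.163 [324. 507.]
```

View pics/s12.png

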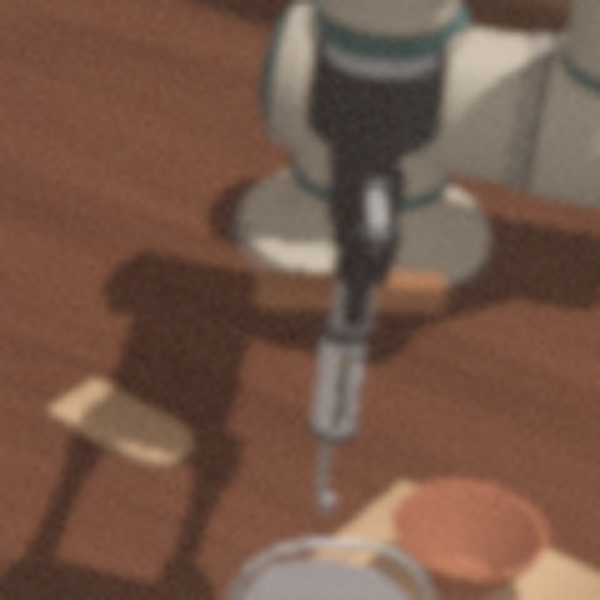

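View pics/t12.png

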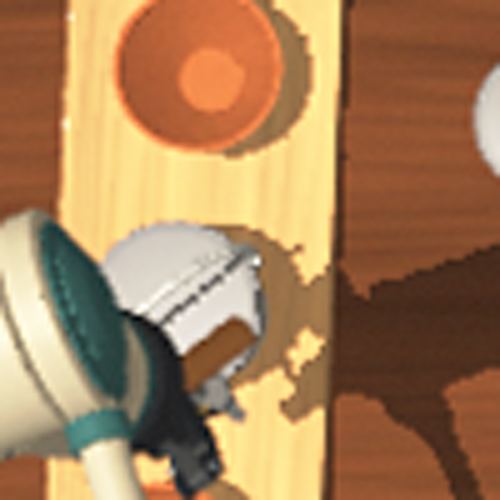

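The hook has come clear and the tub stands on the board. I'll carry the scale back to the stand's −x side.

Request:
jog_arm --pt "10 -2 -5 4 0 0 -0.9" --pt "10 -2 -12 4 0 0 -0.9" --pt "10 -2 -20 4 0 0 -0.9" --pt "10 -2 -28 4 0 0 -0.9" --pt "10 -2 -28 4 0 0 -0.9" --pt "10 -2 -28 0 0 0 -0.9" --pt "10 -2 -28 0 0 0 -0.9" --pt "10 -2 -28 0 0 0 -0.9" --pt "10 -2 -28 0 0 0 -0.9" --pt "10 -2 -28 0 0 0 -0.9" --pt "10 -2 -28 0 0 0 -0.9" --pt "10 -2 -28 0 0 0 -0.9" --pt "10 -2 -28 0 0 0 -0.9" --pt "10 -2 -28 0 0 0 -0.9" --pt "10 -2 -28 0 0 0 -0.9" --pt "10 -2 -28 0 0 0 -0.9" --pt "10 -2 -28 0 0 0 -0.9" --pt "10 -2 -28 0 0 0 -0.9" --pt "10 -2 -28 0 0 0 -0.9" --pt "10 0 -26 0 0 0 -0.4"

```text
t: 30.45
ee_pos: [0.4535, -0.2719, 0.2797]
orientation: [0.0, 0.582, 0.813, -0.0]
ft_force: [0.9, -0.4, -1.8]
grip_width: 0.2
```

Request:
jog_arm --pt "10 0 -22 0 0 0 0" --pt "10 0 -18 0 0 0 0" --pt "10 0 -14 0 0 0 0" --pt "10 0 -10 0 0 0 0" --pt "10 0 -6 0 0 0 0" --pt "10 0 -4 0 0 0 0" --pt "10 0 0 0 0 0 0" --pt "10 0 0 0 0 0 0"

```text
t: 31.25
ee_pos: [0.4547, -0.3435, 0.2794]
orientation: [-0.0, 0.581, 0.814, 0.0]
ft_force: [0.4, -1.0, -2.5]
grip_width: 0.205
```

```bash
python3 -c "
from h import *
s=pose();p=s['ee_pos']
print(s['joint_pos'].round(2))
for d in(.0,.030,.102,.111,.163): print(d,((proj('scene',p+[0,0,.0193-d])-[145,90])*5+2).round())
f=r.grab_frame('scene');crop('s',f,145,90,120,120,5,'s13.png')
t=r.grab_frame('top');crop('s',t,290,110,110,110,5,'t13.png')
cv2.imwrite('pics/t13f.png',t)
"
```

```text
t 31.25 tcp mm [ 454.7 -343.5  279.4] tool y yaw 18.91 z [ 0.     0.001 -1.   ] F [ 0.44 -0.99 -2.5 ] grip 17.5
[-0.77  0.25  1.43  0.    1.47 -1.1 ]
0.0 [260. 126.]
0.03 [263. 164.]
0.102 [270. 250.]
0.111 [270. 261.]
0.163 [275. 321.]
```

View pics/s13.png

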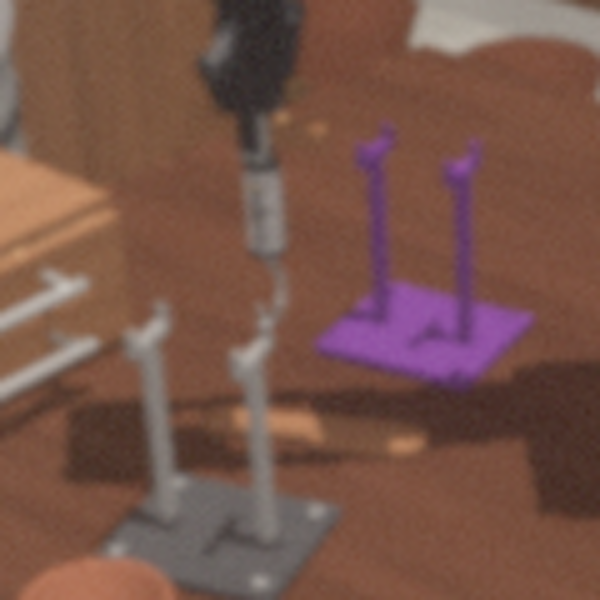

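View pics/t13.png

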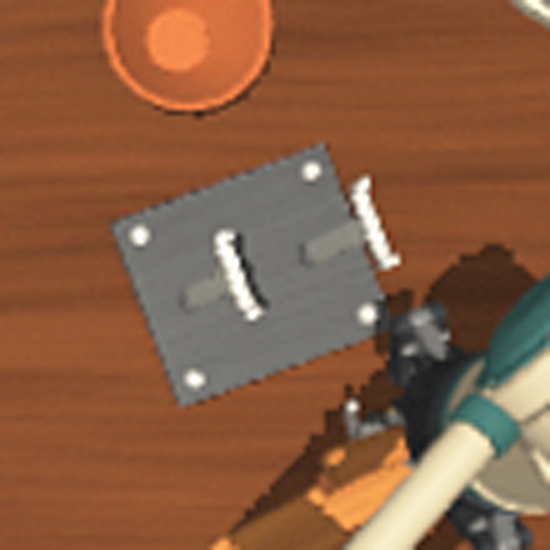

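The saddles are visible at crop (240,275) and (375,225). Their midpoint, px (351.5,160), matches the original place of the bar. I'll enter along +x and then lower.

Request:
jog_arm --pt "10 4 1.3 0 0 0 0" --pt "10 8 2.7 0 0 0 0" --pt "10 12 4 0 0 0 0" --pt "10 14 4.7 0 0 0 0" --pt "10 14 4.7 0 0 0 0" --pt "10 14 4.7 0 0 0 0" --pt "10 14 4.7 0 0 0 0" --pt "10 12 4 0 0 0 0" --pt "10 8 2.7 0 0 0 0" --pt "10 4.7 1.5 0 0 0 0" --pt "10 2 0.4 -2 0 0 0" --pt "10 0 0 -8 0 0 0" --pt "10 0 0 -12 0 0 0" --pt "10 0 0 -14 0 0 0" --pt "10 0 0 -14 0 0 0" --pt "10 0 0 -12 0 0 0" --pt "10 0 0 -8 0 0 0" --pt "10 0 0 -5 0 0 0" --pt "10 0 0 0 0 0 0" --pt "10 0 0 0 0 0 0"

```text
t: 33.35
ee_pos: [0.5617, -0.3089, 0.2047]
orientation: [0.0, 0.582, 0.814, 0.0]
ft_force: [0.2, -0.4, -1.4]
grip_width: 0.2
```

```bash
python3 -c "
from h import *
print(onz('top',351.5,160,.188))
s=pose()
f=r.grab_frame('scene');crop('s',f,145,100,100,110,5,'s14.png')
"
```

```text
[ 0.56106607 -0.31048776  0.188     ]
t 33.35 tcp mm [ 561.7 -308.9  204.7] tool y yaw 18.88 z [ 0.001 -0.    -1.   ] F [ 0.19 -0.4  -1.42] grip 17.1
```

View pics/s14.png

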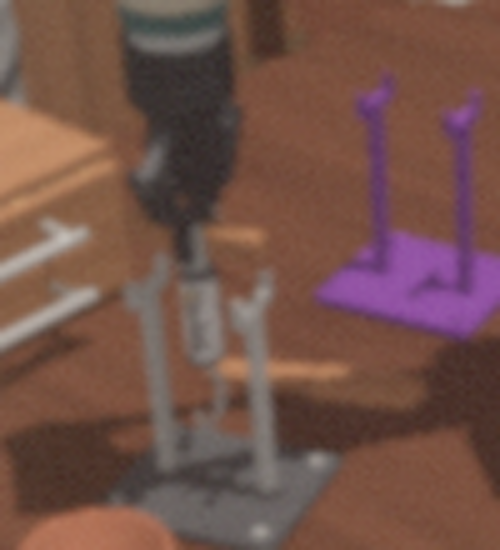

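The bar is above the saddles and aligned, so I'll lower the last 35 mm.

Request:
jog_arm --pt "10 0 0 -5 0 0 0" --pt "10 0 0 -8 0 0 0" --pt "10 0 0 -8 0 0 0" --pt "10 0 0 -6 0 0 0" --pt "10 0 0 -4 0 0 0" --pt "10 0 0 -2 0 0 0" --pt "10 0 0 -1 0 0 0" --pt "10 0 0 -1 0 0 0" --pt "10 0 0 0 0 0 0" --pt "10 0 0 0 0 0 0"

```text
t: 34.4
ee_pos: [0.5615, -0.3088, 0.1696]
orientation: [0.0, 0.582, 0.814, 0.0]
ft_force: [0.2, -1.2, -2.1]
grip_width: 0.201
```

```bash
python3 -c "
from h import *
s=pose()
f=r.grab_frame('scene');crop('s',f,145,100,100,110,5,'s15.png')
pose()"
```

```text
t 34.4 tcp mm [ 561.5 -308.8  169.6] tool y yaw 18.88 z [ 0. -0. -1.] F [ 0.21 -1.17 -2.08] grip 17.1
t 34.45 tcp mm [ 561.5 -308.8  169.6] tool y yaw 18.88 z [ 0.001 -0.    -1.   ] F [ 0.12 -0.05 -2.21] grip 17.0
```

View pics/s15.png

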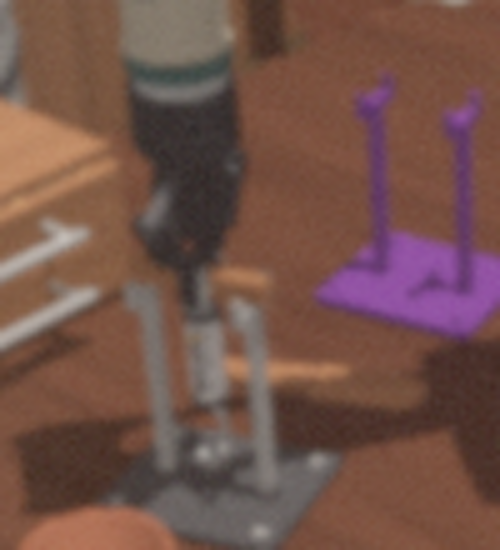

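Request:
jog_arm --pt "10 0 0 -0.5 0 0 0" --pt "10 0 0 -0.5 0 0 0" --pt "10 0 0 -0.3 0 0 0" --pt "10 0 0 0 0 0 0" --pt "10 0 0 0 0 0 0"

```text
t: 34.95
ee_pos: [0.5615, -0.3088, 0.1687]
orientation: [0.0, 0.582, 0.814, 0.0]
ft_force: [-1.3, 0.2, 3.5]
grip_width: 0.201
```

```bash
python3 -c "
from h import *
s=pose()"
```

```text
t 34.95 tcp mm [ 561.5 -308.8  168.7] tool y yaw 18.88 z [ 0.001 -0.    -1.   ] F [-1.35  0.23  3.52] grip 17.1
```

The force has turned positive (+3.5 N), so the bar is seated. I'll open gradually and then rise.

Request:
jog_arm --pt "22 0 0 0 0 0 0" --pt "30 0 0 0 0 0 0" --pt "45 0 0 0 0 0 0" --pt "60 0 0 0 0 0 0" --pt "85 0 0 0 0 0 0" --pt "85 0 0 0 0 0 0" --pt "85 0 0 0 0 0 0" --pt "85 0 0 4 0 0 0" --pt "85 0 0 8 0 0 0" --pt "85 0 0 12 0 0 0" --pt "85 0 0 15 0 0 0" --pt "85 0 0 20 0 0 0" --pt "85 0 0 25 0 0 0" --pt "85 0 0 25 0 0 0" --pt "85 -10 10 15 0 0 0" --pt "85 -20 20 5 0 0 0" --pt "85 -25 25 0 0 0 0" --pt "85 -25 25 0 0 0 0" --pt "85 -25 25 0 0 0 0" --pt "85 -25 25 0 0 0 0"

```text
t: 36.95
ee_pos: [0.4293, -0.1769, 0.2974]
orientation: [-0.0, 0.582, 0.814, 0.0]
ft_force: [0.6, 0.2, -0.1]
grip_width: 0.998
```

Request:
jog_arm --pt "85 -20 20 0 0 0 0" --pt "85 -10 10 0 0 0 0" --pt "85 0 0 0 0 0 0" --pt "85 0 0 0 0 0 0"

```text
t: 37.35
ee_pos: [0.4021, -0.1492, 0.2975]
orientation: [0.001, 0.581, 0.814, -0.0]
ft_force: [-0.1, -0.3, 0.1]
grip_width: 0.994
```

Run:
```python
from h import *
pose()
t=r.grab_frame('top');s=r.grab_frame('scene');cv2.imwrite('pics/t16.png',t);cv2.imwrite('pics/s16.png',s)
hsv=cv2.cvtColor(t,cv2.COLOR_BGR2HSV)
def big(m,box):
    z=np.zeros_like(m);u0,v0,u1,v1=box;z[v0:v1,u0:u1]=m[v0:v1,u0:u1]
    c,_=cv2.findContours(z,cv2.RETR_EXTERNAL,cv2.CHAIN_APPROX_NONE);return max(c,key=cv2.contourArea)
m=((hsv[...,1]>150)&(hsv[...,2]>190)).astype(np.uint8)*255
rc=cv2.minAreaRect(big(m,(330,145,375,175)));print("bar",rc)
m=((hsv[...,1]<70)&(hsv[...,2]>120)).astype(np.uint8)*255
(u,v),rad=cv2.minEnclosingCircle(big(m,(130,145,190,205)));print(u,v,rad,onz("top",u,v,.093))
```

```text
t 37.35 tcp mm [ 402.1 -149.2  297.5] tool y yaw 18.89 z [ 0.002 -0.001 -1.   ] F [-0.13 -0.28  0.15] grip 84.9
bar ((351.876708984375, 159.67124938964844), (5.61797571182251, 37.92133331298828), 69.44395446777344)
154.5 172.0 19.830631256103516 [0.54934602 0.28018771 0.093     ]
```

View pics/t16.png

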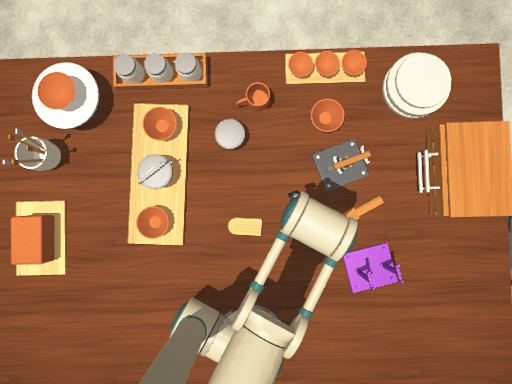

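View pics/s16.png

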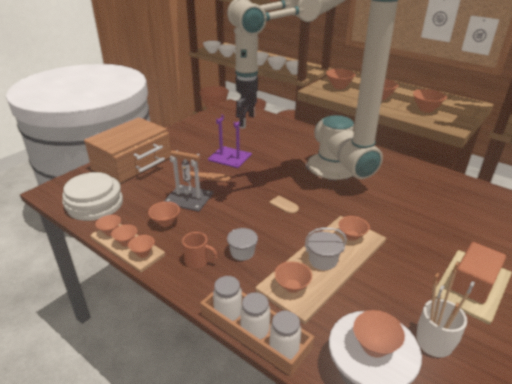

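The top view shows the bar back in the stand at px (351.9,159.7), against (351.5,159.5) at the start. The tub is on the board at px (154.5,172), between the bowls, and everything else is where it was. I'll hand in.

```bash
python3 -c "
from plant import r
print(r.job_done())"
```

```text
the job is handed in; nothing more can be done
None
```

I weighed the tub and put it on the ware board. The scale is back in its stand, and I handed the job in at about 37 s, well inside the 72 s limit. No verdict was reported.

- **Weighing:** The tub hung about 25 mm clear of the bench, held still for over 4 s. The wrist force rose by about 4.6 N, which makes the tub roughly 0.47 kg (a spring stretch of about 11.5 mm).
- **Tub on the board:** It stands off the hook in the gap between the bowls, at about (0.549, 0.280). That is within about 9 mm of the board's middle as I measured it.
- **Scale in its stand:** The bar is within about 0.5 px (1–2 mm) of where it started and lies along the saddles.
- **Other things:** Nothing else shows as moved in the last pictures, and the gripper is well clear of everything.

Two checks disagreed:
- **Stillness:** A first frame-to-frame check while the tub hung gave about 1 px of apparent drift. It even gave 0.5 px for a picture against itself, so I discarded it. A direct measurement of the lid showed it steady to about 0.1 px.
- **Position while hanging:** The tub once read about 10 mm off the tool axis, with part of the lid hidden. With the lid in full view after it was set down, the reading was about 4 mm off.

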